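# Put the three reagents back on their own instruments

## Robot

A 6-joint arm with a two-finger parallel gripper is mounted at the origin on a cart in front of the work surface, level with it; the furniture and walls round the work are solid. World frame = base frame: x ahead of the robot, y to its left, z up, the work surface at z = 0. Lengths are in m, angles in rad, forces in N, time in s.
With the tool pointing down it reaches from about 0.35 to 0.95 m from the base axis. Payload 17.4 kg.
Tool frame: the origin (TCP) lies at the very end of the fingers, on their centre line; the grasp point (between the pads) lies 19 mm behind it; z points along the fingers, y is the line along which they close (so a half turn about z gives the same grasp; the last joint's range is limited). The gripper opens to 93 mm and grips with 3 to 60 N. Pads are 15 mm wide; open, the fingers measure 128 mm over their backs; the gripper's body (75 mm by 188 mm) begins 65 mm behind the grasp point.
Start: joints at [1.084, 0.116, 1.442, -0, 1.584, -0.038], TCP at [0.293, 0.608, 0.179] pointing down, gripper open.
Joint ranges: [-2.83, 2.83], [-0.83, 2.19], [0.07, 2.5], [-1.14, 4.28], [0.01, 3], [-2.97, 2.97]. Speed limits (rad/s): [1.89, 1.89, 2.22, 3.14, 3.14, 3.14].

## Interface

Orientations are given as a rotation vector (axis times angle).
In Python, from cell import sensors, vision, ticket gives the robot as it stands.
- The arm moves only by the tool carry_out, never from a script. Its argument "series" is a list of rows, each a list of 3 entries, a list of its own where there are three numbers: the shift along the tool's x, y, z in cm, then the turn about the tool's z in degrees, then the closure, from -1 (fully open) to 1 (shut). A call has 1 to 12 rows; each row is the pose to reach, as a shift and turn from the pose commanded when the call began, along the tool's axes at that moment; what a row does not reach only later rows make up. A row lasts 1/12 s, in which the tool goes at most 41.7 mm and 7.16 degrees, less where a joint would pass 70% of its speed; a pose out of reach is approached as far as the arm can. A call with a gripper value outside its range is refused whole. The fingers move at their own pace and stop on an object; "newtons" is the grip in N (left out, the last holds). Time passes only in rows, so rows that repeat a pose let the fingers close. It gives the time, the measured TCP pose, the force, the opening and the grip force at its end, in the units of the state.
- sensors.get_obs(): the state, without advancing time (a new reading comes with each control period).
- vision.get_image(name): name is "side" or "top" or "wrist"; returns a dict with "image" (480x640x3 uint8, red, green, blue), "vertical_fov" (degrees; the focal length in pixels is half the picture's height over the tangent of half this angle, whatever the lens; pixels are square), "cx", "cy" (the principal point, pixels), "xyz" and "orientation" of the camera in the world. Camera axes: x right, y up, looking along -z (the intrinsics and any distortion apply to the point x, -y, -z); pixel columns grow to the right and rows downward; lengths in m; the calibration is good to about 2 mm. A picture is of the moment at which its call begins. There is no depth.
- ticket.sign_off(): hands the job in; it is judged then, once.
Trained networks look in the newest picture that a camera, given by its name, has taken for a name from the list of things; names that differ only in an ending like _2 or _b are one class to them, and where a whole thing is asked for, a point or a joint stands for the part that bears it (a point fixed in the world has none). Each returns a list of dicts, best first, with "conf" (0 to 1); they miss things now and then, are a little off and sometimes report something else, mostly with a low value. They report only what shows in the picture. A call takes as long as a camera call. They do not tell look-alikes from the thing itself.
- vision.spot_in(camera, thing): "bbox" ([left, top, right, bottom] in pixels, round what is visible of it).
- vision.masks_of(camera, thing): "region" (480x640 bool, what is visible of it) and "bbox" ([left, top, right, bottom] in pixels, round what is visible of it).
- vision.landmark_of(camera, thing): "centre" ([column, row] in pixels: a listed point, or the origin of a listed thing).
The state is a dict: "clock": time; "joint_positions": joint angles; "qvel": joint speeds; "joint_torque": joint torques, N m; "ee_pos": TCP position; "orientation": TCP orientation; "contact_force": force on the tool from outside, world axes, zero at the start; "torque": the same for the moment, N m; "opening": finger opening in m; "gripper_force": force on a finger pad.
Only numpy, scipy, OpenCV 4.12 (cv2) and the standard library are available. Lean on these libraries where they do the work, as an engineer would, in place of code of your own. Each camera call takes 0.05 s, during which the arm holds its last target. There are 200 camera calls.

## Task

The three reagents stand on each other's instruments. Using the empty round rubber mat as the parking spot for one of them on the way, put the tall dark-brown bottle on the middle of the balance's round steel pan, the pale-blue bottle on the middle of the stirrer's square white plate, and the small brown vial on the middle of the finned cold block. Keep them upright and leave the timer where it lies.

Things in the scene. Friction and masses are not known exactly. Their poses are not given: they have to be found in the camera images.
- stain_center (a point): Tall dark-brown reagent bottle with a black cap: round, 54 mm in diameter, 129 mm tall, about 0.2 kg; straight-sided from the foot to about 80 mm up, then a shoulder and a narrower cap. The point is its centre, half-way up (64.5 mm above its underside). Its own z axis points up through the cap. Stands loose; rigid and closed. At the start it stands on the stirrer's plate.
- buffer_center (a point): Pale-blue reagent bottle with a red cap: round, 48 mm in diameter, 112 mm tall, about 0.11 kg; straight-sided to about 70 mm up. The point is its centre, half-way up (56 mm above its underside). Its own z axis points up through the cap. Stands loose; rigid and closed. At the start it stands on the cold block.
- control_center (a point): Small brown vial with a red cap: round, 25 mm in diameter, 48 mm tall, about 0.016 kg. The point is its centre, half-way up (24 mm above its underside). Its own z axis points up through the cap. Stands loose; rigid and closed. At the start it stands on the balance's pan.
- pan (a point): Compact white balance, 122 x 108 mm, with a round flat steel pan 90 mm in diameter and a dark display on its front edge; fixed to the bench; stands anywhere in the work area, its front turned roughly to the robot (within 0.35 rad). Axes: x points to its back, y to its left, z up. The point is the middle of the pan's top face, 38 mm above the bench. Place of the tall dark-brown bottle.
- plate (a point): Grey magnetic stirrer, 120 x 100 mm, with a square white ceramic plate 88 x 88 mm and a black knob on its front edge, 38 mm high; fixed to the bench; stands anywhere in the work area, its front turned roughly to the robot (within 0.35 rad). Axes: x points to its back, y to its left, z up. The point is the middle of the plate's flat top face, 38 mm above the bench. Place of the pale-blue bottle.
- block_top (a point): Bare-metal cold block, 92 x 100 mm over its cooling fins, flat top 86 x 70 mm; fixed to the bench; stands anywhere in the work area, its front turned roughly to the robot (within 0.35 rad). Axes: x points to its back, y to its left, z up. The point is the middle of its top face, 38 mm above the bench. Place of the small brown vial.
- mat_top (a point): Empty round black rubber mat, 96 mm in diameter, 5 mm thick, fixed to the bench anywhere in the work area: the free parking spot. The point is the middle of its top face. The four places (mat and three instruments) stand at least 140 mm apart, centre to centre.
- timer_center (a point): White kitchen-style timer with three keys, 60 x 70 x 22 mm, lying loose on the bench among the instruments; a bystander. The point is its centre, 11 mm above the bench.
Things that resemble listed ones, but are neither listed nor needed, are in the scene too. Of the things like the part that bears stain_center, leave any that is turquoise; of the rest the smaller one is meant. What is meant by the part that bears control_center is not purple, and is the smaller of those in its own colour.

How it is judged:
On the way:
1. one of the three stands released on the round mat (((horizontal distance between stain_center and mat_top below 0.03 m and z of stain_center in the frame of mat_top between 0.0585 and 0.0705 m and angle between stain_center's own z axis and vertical below 0.12 rad and contact force between stain_bottle and the fingers below 0.1 N and linear speed of stain_bottle below 0.02 m/s) or (horizontal distance between buffer_center and mat_top below 0.03 m and z of buffer_center in the frame of mat_top between 0.05 and 0.062 m and angle between buffer_center's own z axis and vertical below 0.12 rad and contact force between buffer_bottle and the fingers below 0.1 N and linear speed of buffer_bottle below 0.02 m/s) or (horizontal distance between control_center and mat_top below 0.03 m and z of control_center in the frame of mat_top between 0.018 and 0.03 m and angle between control_center's own z axis and vertical below 0.12 rad and contact force between control_vial_1 and the fingers below 0.1 N and linear speed of control_vial_1 below 0.02 m/s))), for 0.2 s.
At the end, for the whole second after the job is handed in: The tall brown bottle stands on the balance's pan, the pale-blue bottle on the stirrer's plate and the small vial on the cold block, each within 15 mm of the middle, upright (within 0.12 rad), released and at rest (horizontal distance between stain_center and pan below 0.015 m and z of stain_center in the frame of pan between 0.0585 and 0.0705 m and angle between each of stain_center, buffer_center, control_center's own z axis and vertical below 0.12 rad and contact force between each of stain_bottle, buffer_bottle, control_vial_1 and the fingers below 0.1 N and linear speed of each of stain_bottle, buffer_bottle, control_vial_1 below 0.02 m/s and horizontal distance between buffer_center and plate below 0.015 m and z of buffer_center in the frame of plate between 0.05 and 0.062 m and horizontal distance between control_center and block_top below 0.015 m and z of control_center in the frame of block_top between 0.018 and 0.03 m); the robot touches nothing.
It fails at once if a bottle or the vial is tipped over (angle between any of stain_center, buffer_center, control_center's own z axis and vertical above 0.6 rad).
It fails at once if the timer is pushed from its place (more than 30 mm) (distance of timer_center from where it was at the start of the episode above 0.03 m).
It also fails if it takes over 115 s, if anything falls off the work surface, if the arm or the gripper's body presses on something with over 40 N, if the wrist force passes 120 N, or if a joint passes its speed limit or range.

## Working session

There is one attempt and no reset: what is moved stays moved. The work goes in short steps, Python scripts to look and compute and a tool call to move; the robot and the scene stay as the last step left them, time stands still between calls to the robot, and variables do not carry over. Pictures are saved under pics/ and viewed, at most 14 in all, crops included, and the job is handed in when it is done.

Besides the shell and the picture viewer there is one more tool, called after "Emit:" in YAML: its name, and indented under it one key for each argument. carry_out: Moves the arm, as the interface text tells. Its arguments: {"type":"object","properties":{"series":{"type":"array"},"newtons":{"type":"number"}},"required":["series"]}

```bash
ls; mkdir -p pics; cat > h.py <<'E'
import numpy as np, cv2
from scipy.spatial.transform import Rotation as R
from cell import sensors, vision, ticket
def snap(cam,name=None):
    d=vision.get_image(cam)
    if name: cv2.imwrite(f'pics/{name}.png',d['image'][:,:,::-1])
    return d
E
python3 - <<'E'
from h import *
o=sensors.get_obs(); print({k:np.round(v,3) for k,v in o.items()})
for c in ['top','side']:
    d=snap(c,c+'0'); print(c,{k:v for k,v in d.items() if k!='image'})
    for t in ['stain_center','buffer_center','control_center','pan','plate','block_top','mat_top','timer_center']:
        print(t,'L',[(np.round(x['centre']).tolist(),round(x['conf'],2)) for x in vision.landmark_of(c,t)],'B',[(np.round(x['bbox']).tolist(),round(x['conf'],2)) for x in vision.spot_in(c,t)])
E
```

```text
pics
{'clock': np.float64(0.0), 'joint_positions': array([ 1.084,  0.116,  1.442, -0.   ,  1.584, -0.038]), 'qvel': array([-0.   , -0.002,  0.   , -0.   , -0.001,  0.001]), 'joint_torque': array([-4.0000e-03, -7.2126e+01, -6.2262e+01,  7.8000e-02,  2.4000e-02,
       -0.0000e+00]), 'ee_pos': array([0.293, 0.608, 0.178]), 'orientation': array([-6.990e-01, -3.063e+00,  2.000e-03]), 'contact_force': array([ 0.938, -0.416, -0.586]), 'torque': array([ 0.003, -0.02 , -0.016]), 'gripper_force': np.float64(0.0), 'opening': np.float64(0.093)}
top {'vertical_fov': 53.846911576193975, 'cx': 312.1760207265238, 'cy': 244.57515701153577, 'xyz': array([0.38687986, 0.20521865, 1.05720506]), 'orientation': array([ 0.10330499, -0.13227579, -1.55097974])}
stain_center L [([408.0, 179.0], 0.95), ([394.0, 290.0], 0.67), ([407.0, 228.0], 0.64), ([343.0, 201.0], 0.58)] B [([382.0, 209.0, 428.0, 254.0], 0.94), ([331.0, 188.0, 359.0, 221.0], 0.86), ([393.0, 164.0, 425.0, 200.0], 0.6)]
buffer_center L [([296.0, 289.0], 0.84)] B [([287.0, 279.0, 306.0, 299.0], 0.77)]
control_center L [([284.0, 243.0], 0.6), ([
[... 798 characters left out ...]
([358.0, 259.0, 402.0, 302.0], 0.86), ([359.0, 209.0, 390.0, 272.0], 0.63), ([439.0, 273.0, 452.0, 283.0], 0.44)]
buffer_center L [([271.0, 232.0], 0.66)] B []
control_center L [([219.0, 237.0], 0.96), ([321.0, 242.0], 0.5)] B [([315.0, 231.0, 328.0, 251.0], 0.78), ([211.0, 222.0, 229.0, 253.0], 0.76)]
pan L [] B [([256.0, 326.0, 281.0, 383.0], 0.72)]
plate L [([371.0, 266.0], 0.79)] B [([256.0, 207.0, 285.0, 262.0], 0.68), ([329.0, 254.0, 369.0, 299.0], 0.67)]
block_top L [([268.0, 253.0], 0.89)] B [([248.0, 243.0, 297.0, 284.0], 0.73)]
mat_top L [([285.0, 214.0], 0.56)] B [([274.0, 200.0, 312.0, 229.0], 0.75)]
timer_center L [([353.0, 233.0], 0.85)] B [([335.0, 222.0, 365.0, 248.0], 0.69)]
```

```bash
python3 - <<'E'
import cv2
a=cv2.imread('pics/top0.png')[130:370,170:490]; cv2.imwrite('pics/top0c.png',cv2.resize(a,(800,600),interpolation=cv2.INTER_CUBIC))
a=cv2.imread('pics/side0.png')[160:400,180:500]; cv2.imwrite('pics/side0c.png',cv2.resize(a,(800,600),interpolation=cv2.INTER_CUBIC))
E
```

```text
(no output)
```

View pics/top0c.png

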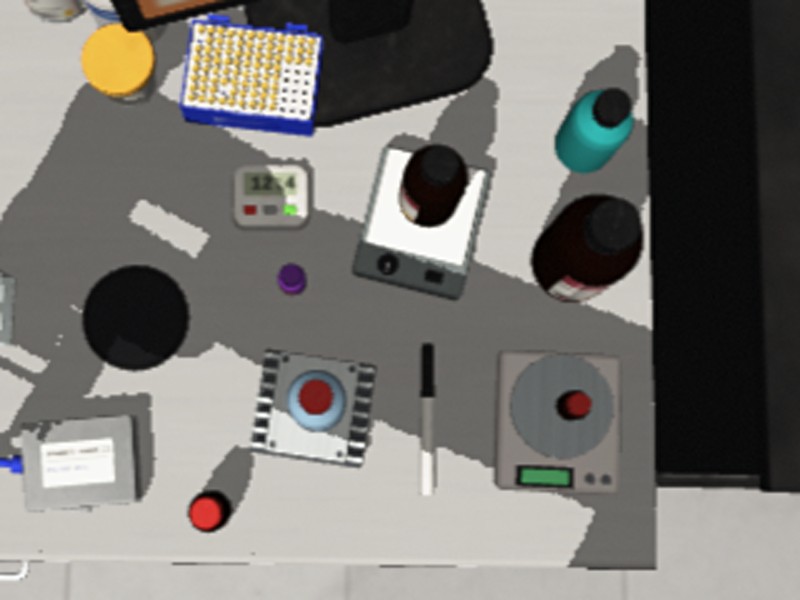

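View pics/side0c.png

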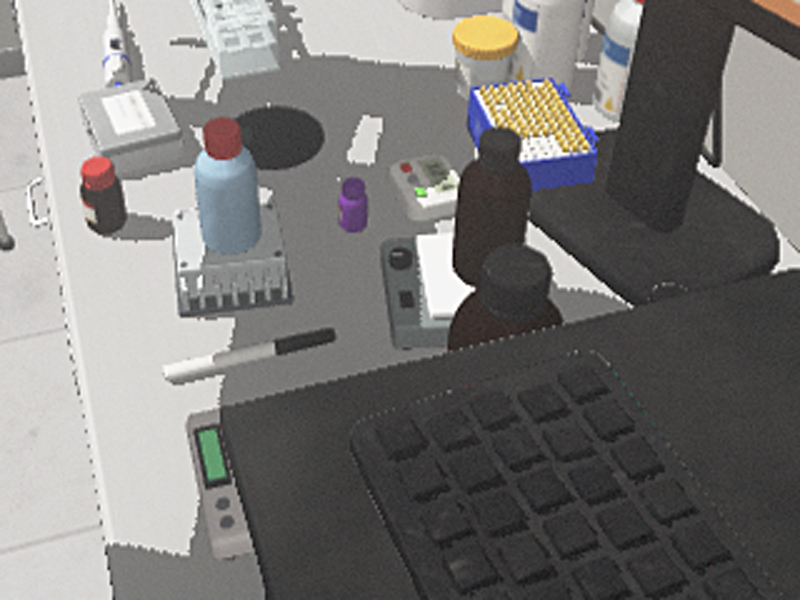

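```bash
cat >> h.py <<'E'
def ray(d,uv):
    f=240/np.tan(np.radians(d['vertical_fov'])/2)
    v=np.array([(uv[0]-d['cx'])/f,-(uv[1]-d['cy'])/f,-1.])
    return d['xyz'],R.from_rotvec(d['orientation']).apply(v)
def at(d,uv,z):
    p,v=ray(d,uv); return p+v*(z-p[2])/v[2]
def proj(d,P):
    f=240/np.tan(np.radians(d['vertical_fov'])/2)
    q=R.from_rotvec(d['orientation']).inv().apply(np.asarray(P)-d['xyz'])
    return np.array([d['cx']-f*q[...,0]/q[...,2],d['cy']+f*q[...,1]/q[...,2]]).T
def tri(d1,a,d2,b):
    p,u=ray(d1,a);q,v=ray(d2,b)
    s=np.linalg.lstsq(np.stack([u,-v],1),q-p,rcond=None)[0]
    return (p+u*s[0]+q+v*s[1])/2, np.linalg.norm(p+u*s[0]-q-v*s[1])
E
python3 - <<'E'
from h import *
np.set_printoptions(precision=3,suppress=True)
t=snap('top');s=snap('side')
c=lambda x,y:(170+x/2.5,130+y/2.5)
cs=lambda x,y:(180+x/2.5,160+y/2.5)
def mc(cam,th):
    for m in vision.masks_of(cam,th):
        r=m['region'];ys,xs=np.nonzero(r); 
        (e,ax,an)=cv2.minAreaRect(np.stack([xs,ys],1).astype(np.float32))
        print(th,round(m['conf'],2),np.round(m['bbox']),'cen',xs.mean().round(1),ys.mean().round(1),'rect',np.round(e,1),np.round(ax,1),round(an,1))
for th in ['pan','plate','block_top','mat_top','timer_center','buffer_center','control_center','stain_center']: mc('top',th)
print('mat',at(t,(224,256.5),.005))
# hand-picked corners (top crop)
for n,pts in dict(plate=[(390,148),(487,167),(465,266),(362,243)],block=[(270,350),(375,363),(362,466),(252,452)],pan=[(510,405),(561,354),(613,405),(561,458)]).items():
    P=np.array([at(t,c(*p),.038) for p in pts]); print(n,P.mean(0)); print(P)
print('buffer cap',at(t,c(316,396),.15)); print('vial',at(t,c(579,402),.086)); print('stain cap',at(t,c(440,164),.167))
print('bigstain', tri(t,c(613,222),s,cs(517,265)),'turq',at(t,c(580,145),.03),at(t,c(570,275),.0))
print('box corner',tri(t,c(655,478),s,cs(222,405)))
for z in (0,.05,.1,.2): print(z,at(t,c(650,300),z),at(s,cs(222,405),z))
print('side buffer cap',tri(t,c(316,396),s,cs(222,125)), 'stain', tri(t,c(440,162),s,cs(502,135)))
print('timer',at(t,c(273,196),.02),'purple',at(t,c(292,278),.05),'bigvial',at(t,c(208,511),.06))
print('rack',at(t,c(250,75),.06))
E
```

```text
plate 0.77 [308. 188. 365. 251.] cen 336.8 223.8 rect [338.4 218.9] [45.3 54.1] 13.7
block_top 0.72 [269. 269. 320. 316.] cen 294.6 293.8 rect [295.2 293. ] [46.3 42.4] 9.9
mat_top 0.67 [203. 234. 245. 279.] cen 224.1 256.5 rect [224.  256.5] [42. 41.] 0.0
mat_top 0.34 [312. 188. 366. 251.] cen 337.1 224.0 rect [338.5 218.5] [44.4 54.6] 14.0
timer_center 0.81 [262. 196. 296. 224.] cen 278.4 208.9 rect [278. 209.] [26. 30.] 90.0
control_center 0.63 [244. 326. 263. 341.] cen 253.5 333.9 rect [253.8 333.8] [16.3 17. ] 45.0
control_center 0.47 [391. 286. 407. 297.] cen 399.5 291.5 rect [399.5 291.5] [11. 13.] 90.0
stain_center 0.84 [330. 190. 359. 220.] cen 342.8 204.1 rect [342.8 203.9] [25.5 32.2] 26.6
stain_center 0.77 [383. 211. 429. 253.] cen 405.0 228.7 rect [405.3 228.8] [36.8 50.2] 45.0
stain_center 0.72 [390. 165. 425. 199.] cen 407.5 181.5 rect [407.3 181.3] [24.7 38.2] 45.0
mat [0.516 0.384 0.005]
plate [0.615 0.126 0.038]
[[0.666 0.159 0.038]
 [0.651 0.072 0.038]
 [0.561 0.092 0.038]
 [0.58  0.182 0.038]]
block [0.436 0.221 0.038]
[[0.485 0.261 0.038]
 [0.475 0.17  0.038]
 [0
[... 203 characters left out ...]
 0.003 0.086]
stain cap [0.619 0.126 0.167]
bigstain (array([ 0.574, -0.006,  0.177]), np.float64(0.000119624496240511)) turq [ 0.675 -0.013  0.03 ] [ 0.561 -0.008  0.   ]
box corner (array([ 0.382, -0.04 ,  0.156]), np.float64(0.002087033783464598))
0 [ 0.54  -0.081  0.   ] [0.4   0.085 0.   ]
0.05 [ 0.532 -0.067  0.05 ] [0.394 0.045 0.05 ]
0.1 [ 0.525 -0.054  0.1  ] [0.389 0.005 0.1  ]
0.2 [ 0.511 -0.027  0.2  ] [ 0.378 -0.075  0.2  ]
side buffer cap (array([0.44 , 0.218, 0.152]), np.float64(0.0015217504594289182)) stain (array([0.621, 0.125, 0.169]), np.float64(0.0022910397432553947))
timer [0.625 0.262 0.02 ] purple [0.546 0.243 0.05 ] bigvial [0.348 0.307 0.06 ]
rack [0.724 0.283 0.06 ]
```

```bash
python3 - <<'E'
import cv2
a=cv2.imread('pics/top0.png'); b=cv2.imread('pics/side0.png'); g=lambda i:cv2.convertScaleAbs(i,alpha=2.0,beta=20)
cv2.imwrite('pics/m0.png',cv2.hconcat([cv2.resize(g(a)[100:480,340:640],(400,507)),cv2.resize(g(b)[100:480,180:480],(400,507))]))
E
```

```text
(no output)
```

View pics/m0.png

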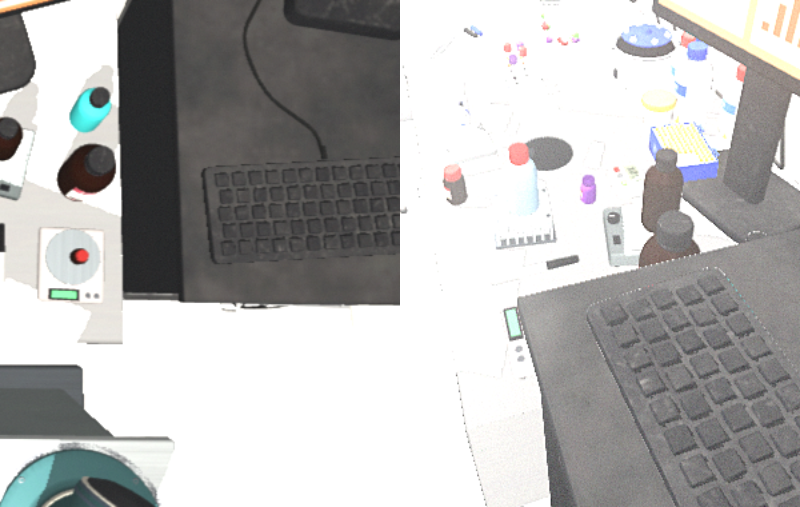

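```bash
python3 - <<'E'
from h import *
np.set_printoptions(precision=3,suppress=True)
t=snap('top');s=snap('side')
print(tri(t,(477,327),s,(269.5,323)))
c=lambda x,y:(170+x/2.5,130+y/2.5)
# circle fit of pan: threshold-free check, reproject
for P in [(.441,.008,.038),(.441,.053,.038),(.441,-.037,.038),(.486,.008,.038),(.396,.008,.038)]: print(P,((proj(t,P)-[170,130])*2.5))
print('bigstain foot', at(t,(390,240),0))
o=sensors.get_obs();Rm=R.from_rotvec(o['orientation']).as_matrix();print(Rm)
m=[x for x in vision.masks_of('top','buffer_center')];print([(x['bbox'],x['conf'],np.argwhere(x['region']).mean(0)[::-1]) for x in m])
print('buf pred', proj(t,(.438,.219,.094)),'top edge balance',at(t,c(500,352),.03),at(t,c(619,353),.03),at(t,c(616,490),.03))
E
```

```text
(array([ 0.374, -0.099,  0.227]), np.float64(0.003278080516383782))
(0.441, 0.008, 0.038) [561.742 405.279]
(0.441, 0.053, 0.038) [509.702 404.436]
(0.441, -0.037, 0.038) [613.703 406.121]
(0.486, 0.008, 0.038) [561.168 353.26 ]
(0.396, 0.008, 0.038) [562.324 457.992]
bigstain foot [0.561 0.01  0.   ]
[[-0.901  0.434  0.   ]
 [ 0.434  0.901 -0.   ]
 [-0.    -0.    -1.   ]]
[([285.4, 278.9, 309.3, 302.5], 0.65, array([296.586, 289.877]))]
buf pred [296.446 290.533] top edge balance [0.487 0.06  0.03 ] [ 0.488 -0.044  0.03 ] [ 0.37 -0.04  0.03]
```

```bash
cat >> h.py <<'E'
def go(P,th=None):
    o=sensors.get_obs();M=R.from_rotvec(o['orientation']).as_matrix()
    t0=np.degrees(np.arctan2(M[1,1],M[0,1]))
    print('now',np.round(o['ee_pos'],4),'th',round(t0,2),'tilt',np.round(np.degrees(np.arccos(-M[2,2])),2),'open',round(float(o['opening']),4),'t',round(float(o['clock']),2))
    print('shift cm',np.round(M.T@(np.array(P)-o['ee_pos'])*100,2),'turn',None if th is None else round((t0-th+90)%180-90,2))
E
python3 - <<'E'
from h import *
t=snap('top');s=snap('side')
cv2.imwrite('pics/m1.png',cv2.hconcat([cv2.resize(cv2.convertScaleAbs(t['image'][0:300,40:440,::-1],alpha=1.4),(400,300)),cv2.resize(cv2.convertScaleAbs(s['image'][0:300,200:600,::-1],alpha=1.4),(400,300))]))
go((.441,.003,.20),32)
c=lambda x,y:(170+x/2.5,130+y/2.5);cs=lambda x,y:(180+x/2.5,160+y/2.5)
print(tri(t,c(335,38),s,cs(640,190)))
E
```

```text
now [0.2929 0.6082 0.179 ] th 64.29 tilt 0.0 open 0.0935 t 2.45
shift cm [-39.6 -48.1  -2.1] turn 32.29
(array([0.79301008, 0.20475918, 0.0069322 ]), np.float64(0.02776432945124471))
```

View pics/m1.png

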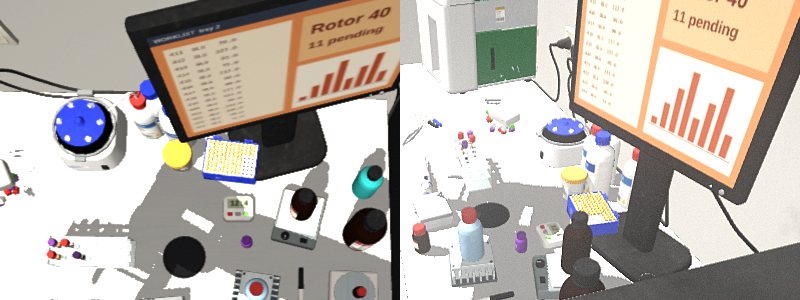

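```bash
python3 - <<'E'
from h import *
t=snap('top');s=snap('side')
print(tri(t,(228,140),s,(372,110))); print(tri(t,(440,96),s,(537,205)))
E
```

```text
(array([0.69026456, 0.3425349 , 0.25966636]), np.float64(0.0019353031806369002))
(array([ 0.78347028, -0.03521931,  0.26414656]), np.float64(0.005666881702945299))
```

Emit:
carry_out:
  series:
    - [[0,0,-1],0,-1]
    - [[0,0,-2],4,-1]
    - [[-2,-2,-3],8,-1]
    - [[-5,-5,-4],12,-1]
    - [[-8,-8,-5],16,-1]
    - [[-11,-12,-5],20,-1]
    - [[-14,-16,-5],24,-1]
    - [[-17,-20,-5],28,-1]
    - [[-20,-24,-5],32.3,-1]
    - [[-23,-28,-5],32.3,-1]
    - [[-26,-32,-5],32.3,-1]
    - [[-28,-35,-5],32.3,-1]

```text
clock: 3.55
ee_pos: [0.3849, 0.2169, 0.23]
orientation: [1.522, 2.747, 0.002]
contact_force: [1.1, -0.3, 0.3]
opening: 0.0931
gripper_force: 0.0
```

```bash
python3 - <<'E'
from h import *
go((.441,.003,.20),32)
E
```

```text
now [0.3849 0.2169 0.23  ] th 32.01 tilt 0.08 open 0.0931 t 3.55
shift cm [-21.11  -6.59   3.  ] turn 0.01
```

Emit:
carry_out:
  series:
    - [[-2,-0.6,0],0,-1]
    - [[-5,-1.5,0],0,-1]
    - [[-8,-2.5,0],0,-0.8]
    - [[-11,-3.4,0],0,-0.5]
    - [[-14,-4.4,0.5],0,-0.3]
    - [[-17,-5.3,1],0,-0.3]
    - [[-19.5,-6.1,2],0,-0.3]
    - [[-21.1,-6.6,3],0,-0.3]
    - [[-21.1,-6.6,3],0,-0.3]
    - [[-21.1,-6.6,3],0,-0.3]

```text
clock: 4.38
ee_pos: [0.4407, 0.0043, 0.1994]
orientation: [-1.526, -2.746, 0.0]
contact_force: [0.1, -0.0, 0.7]
opening: 0.0605
gripper_force: 0.0
```

```bash
python3 - <<'E'
from h import *
go((.441,.003,.057),32)
w=snap('wrist','w1');t=snap('top');s=snap('side')
print({k:v for k,v in w.items() if k!='image'})
for m in ['control_center','pan']:
    print(m,vision.landmark_of('wrist',m),vision.spot_in('wrist',m))
    print(m,vision.landmark_of('top',m))
for P in [(.441,.003,.086),(.441,.003,.062),(.441,.008,.038)]: print(proj(w,P))
cv2.imwrite('pics/w1m.png',cv2.hconcat([cv2.resize(w['image'][:,:,::-1],(400,300)),cv2.resize(s['image'][100:400,180:580,::-1],(400,300))]))
E
```

```text
now [0.4407 0.0043 0.1994] th 31.88 tilt 0.02 open 0.0605 t 4.38
shift cm [-0.13 -0.04 14.24] turn -0.12
{'vertical_fov': 70.06530278962715, 'cx': 322.2778315589099, 'cy': 242.46336557909822, 'xyz': array([0.40468405, 0.06265721, 0.40554101]), 'orientation': array([-0.24555904, -0.0716608 ,  0.55335642])}
control_center [{'centre': [538.4, 73.2], 'conf': 0.8}, {'centre': [322.2, 226.5], 'conf': 0.65}] [{'bbox': [308.5, 208.4, 337.2, 239.1], 'conf': 0.79}, {'bbox': [516.9, 58.9, 562.9, 92.1], 'conf': 0.69}]
control_center [{'centre': [253.1, 337.3], 'conf': 0.59}, {'centre': [286.9, 240.8], 'conf': 0.54}, {'centre': [397.5, 294.7], 'conf': 0.44}]
pan [{'centre': [323.0, 216.6], 'conf': 0.85}] [{'bbox': [247.1, 138.2, 384.3, 271.5], 'conf': 0.94}]
pan [{'centre': [396.2, 289.1], 'conf': 0.88}]
[321.08546914 229.67090461]
[321.13079178 224.65645299]
[323.59615809 216.42210311]
```

View pics/w1m.png

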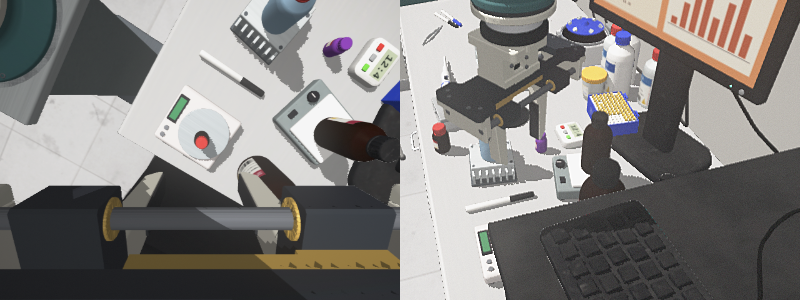

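Emit:
carry_out:
  series:
    - [[-0.1,0,1],0,-0.3]
    - [[-0.1,0,3],0,-0.3]
    - [[-0.1,0,5],0,-0.3]
    - [[-0.1,0,7],0,-0.3]
    - [[-0.1,0,9],0,-0.3]
    - [[-0.1,0,11],0,-0.3]
    - [[-0.1,0,12.5],0,-0.3]
    - [[-0.1,0,13.7],0,-0.3]
    - [[-0.1,0,14.4],0,-0.3]
    - [[-0.1,0,14.7],0,-0.3]
    - [[-0.1,0,14.7],0,0]
    - [[-0.1,0,14.7],0,0.2]
  newtons: 6

```text
clock: 5.83
ee_pos: [0.4417, 0.0039, 0.0527]
orientation: [1.523, 2.747, 0.001]
contact_force: [0.1, 0.3, 1.0]
opening: 0.0513
gripper_force: 0.0
```

Emit:
carry_out:
  series:
    - [[0,0,0],0,0.4]
    - [[0,0,0],0,0.6]
    - [[0,0,0],0,0.8]
    - [[0,0,0],0,1]
    - [[0,0,0],0,1]
    - [[0,0,0],0,1]
    - [[0,0,0],0,1]
    - [[0,0,-0.5],0,1]
    - [[0,0,-1.5],0,1]
    - [[0,0,-3],0,1]

```text
clock: 6.67
ee_pos: [0.4409, 0.0039, 0.0822]
orientation: [-1.523, -2.746, 0.001]
contact_force: [0.5, 0.2, 0.5]
opening: 0.0006
gripper_force: 0.0
```

```bash
python3 - <<'E'
from h import *
w=snap('wrist','w2');t=snap('top');s=snap('side')
for c in ['wrist','top']: print(c,vision.landmark_of(c,'control_center'),vision.spot_in(c,'control_center'))
cv2.imwrite('pics/m2.png',cv2.hconcat([cv2.resize(w['image'][:,:,::-1],(400,300)),cv2.resize(t['image'][210:360,300:500,::-1],(400,300))]))
E
```

```text
wrist [{'centre': [320.9, 257.8], 'conf': 0.91}] [{'bbox': [600.6, 17.7, 640.0, 66.2], 'conf': 0.73}, {'bbox': [216.7, 126.9, 411.5, 291.0], 'conf': 0.16}]
top [{'centre': [285.8, 241.4], 'conf': 0.58}, {'centre': [252.6, 330.5], 'conf': 0.51}, {'centre': [277.2, 208.8], 'conf': 0.51}, {'centre': [399.8, 291.2], 'conf': 0.36}] [{'bbox': [246.9, 324.8, 264.9, 342.8], 'conf': 0.81}, {'bbox': [281.3, 234.8, 290.2, 248.6], 'conf': 0.63}]
```

View pics/m2.png

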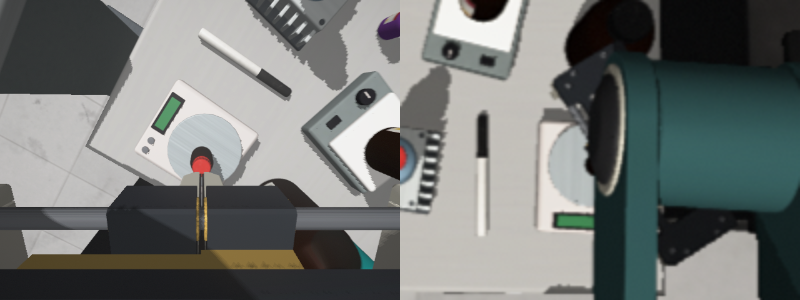

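```bash
python3 - <<'E'
from h import *
from scipy.ndimage import label
w=snap('wrist')
im=w['image'].astype(int); red=(im[...,0]>110)&(im[...,1]<90)&(im[...,2]<90)
l,n=label(red); 
for i in range(1,n+1):
    ys,xs=np.nonzero(l==i)
    if len(ys)>60: print(len(ys),xs.min(),xs.max(),ys.min(),ys.max(),xs.mean(),ys.mean())
for x,y in [(.441,.003),(.4415,.008),(.436,.012)]:
    print(proj(w,[(x,y,.038),(x,y,.074),(x,y,.086)]).round(1).tolist())
a=w['image'][190:310,240:400,::-1]; cv2.imwrite('pics/w2c.png',cv2.resize(a,(640,480)))
E
```

```text
683 307 337 249 281 321.7320644216691 263.4992679355783
[[320.8, 248.9], [320.6, 263.6], [320.5, 269.6]]
[[324.9, 243.8], [325.3, 257.8], [325.5, 263.4]]
[[321.5, 235.6], [321.4, 248.4], [321.4, 253.7]]
```

View pics/w2c.png

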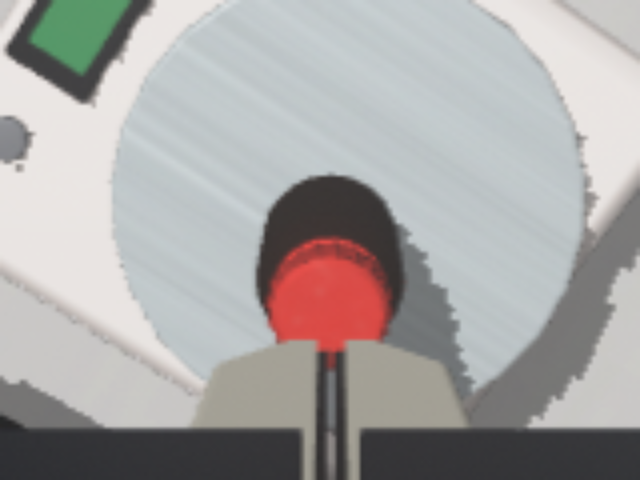

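Emit:
carry_out:
  series:
    - [[0,0,-1],0,1]
    - [[0,0,-3],0,1]
    - [[0,0,-6],0,1]
    - [[0,0,-9],0,1]
    - [[0,0,-11],0,1]
    - [[0,0,-12],0,1]
    - [[0,0,-12],0,1]

```text
clock: 7.65
ee_pos: [0.4421, 0.0039, 0.2043]
orientation: [1.522, 2.745, 0.002]
contact_force: [0.6, -1.0, 0.3]
opening: 0.0006
gripper_force: 0.0
```

```bash
python3 - <<'E'
from h import *
go((.441,.003,.2),32)
o=sensors.get_obs();M=R.from_rotvec(o['orientation']).as_matrix()
w=snap('wrist');s=snap('side')
print('tcp in side',proj(s,o['ee_pos']),'in wrist',proj(w,o['ee_pos']), 'wrist edge at tip plane', M.T@(at(w,(322.5,275),o['ee_pos'][2])-o['ee_pos']))
u=proj(s,o['ee_pos']).astype(int)
a=s['image'][u[1]-100:u[1]+50,u[0]-100:u[0]+100,::-1].copy(); a=cv2.resize(a,(800,600),interpolation=cv2.INTER_CUBIC); cv2.circle(a,(402,402),4,(0,0,255),1)
b=w['image'][200:320,240:400,::-1]
cv2.imwrite('pics/m3.png',cv2.hconcat([cv2.resize(a,(400,300)),cv2.resize(b,(400,300))]))
E
```

```text
now [0.4421 0.0039 0.2043] th 31.99 tilt 0.17 open 0.0006 t 7.65
shift cm [-0.02 -0.14  0.43] turn -0.01
tcp in side [300.46662228 266.85094236] in wrist [321.43124464 266.15898158] wrist edge at tip plane [-5.92986721e-03  6.78468337e-04  1.19605218e-05]
```

View pics/m3.png

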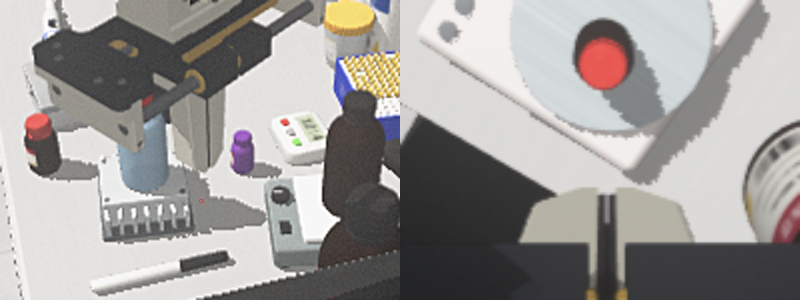

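```bash
python3 - <<'E'
from h import *
o=sensors.get_obs();M=R.from_rotvec(o['orientation']).as_matrix()
w=snap('wrist');s=snap('side')
for b in [(301,249),(302.5,250),(304,250)]:
    P,e=tri(w,(322.5,275),s,b); print(P,e,'tool',M.T@(P-o['ee_pos']))
print(M.T@(w['xyz']-o['ee_pos']))
a=s['image'][210:280,260:340,::-1]; cv2.imwrite('pics/m4.png',cv2.resize(a,(800,700),interpolation=cv2.INTER_CUBIC)[50:650])
E
```

```text
[0.44186008 0.00858241 0.23294191] 0.006100166579940815 tool [ 0.00359969  0.00304158 -0.03184926]
[0.44300649 0.00789653 0.2310533 ] 0.00764054706503017 tool [ 0.00240967  0.00365204 -0.02996174]
[0.44409208 0.00761446 0.23060479] 0.00960945249438098 tool [ 0.00159511  0.00442372 -0.02951426]
[ 6.86890873e-02  2.04531511e-04 -2.06081532e-01]
```

View pics/m4.png

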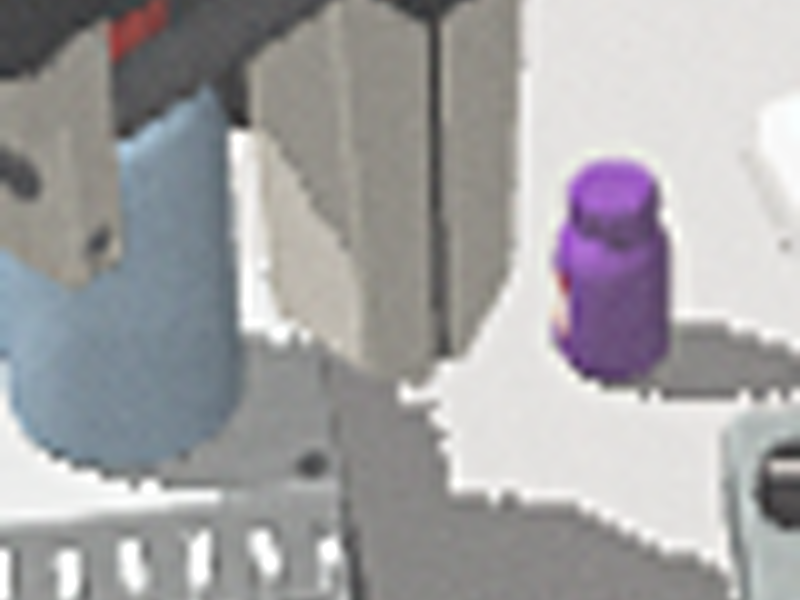

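```bash
python3 - <<'E'
from h import *
o=sensors.get_obs();M=R.from_rotvec(o['orientation']).as_matrix()
w=snap('wrist');s=snap('side')
for h in (0,.02,.025,.03,.035,.04):
    print(h,'wrist(322.5,275)',[proj(w,o['ee_pos']+M@[x,0,-h]).round(1) for x in (.005,.0075,.011)],'side(303.5,250.5)',[proj(s,o['ee_pos']+M@[x,0,-h]).round(1) for x in (-.005,-.0075,-.011)])
# scale check of wrist camera: balance corner / pan edges
print(proj(w,[(.441+.045*np.cos(a),.008+.045*np.sin(a),.038) for a in np.radians([-58,32,122,212])]).round(1))
print(vision.spot_in('wrist','pan')[0])
E
```

```text
0 wrist(322.5,275) [array([321.4, 258.6]), array([321.4, 254.8]), array([321.4, 249.4])] side(303.5,250.5) [array([302.3, 270.6]), array([303.6, 271.4]), array([305.5, 272.6])]
0.02 wrist(322.5,275) [array([321.4, 268.9]), array([321.4, 264.7]), array([321.4, 258.9])] side(303.5,250.5) [array([302. , 260.3]), array([303.4, 261.1]), array([305.3, 262.3])]
0.025 wrist(322.5,275) [array([321.4, 271.8]), array([321.4, 267.5]), array([321.4, 261.5])] side(303.5,250.5) [array([302. , 257.7]), array([303.3, 258.5]), array([305.2, 259.6])]
0.03 wrist(322.5,275) [array([321.4, 274.9]), array([321.4, 270.5]), array([321.4, 264.4])] side(303.5,250.5) [array([301.9, 255. ]), array([303.3, 255.8]), array([305.2, 256.9])]
0.035 wrist(322.5,275) [array([321.3, 278.1]), array([321.3, 273.6]), array([321.3, 267.3])] side(303.5,250.5) [array([301.8, 252.3]), array([303.2, 253.1]), array([305.1, 254.2])]
0.04 wrist(322.5,275) [array([321.3, 281.5]), array([321.3, 276.9]), array([321.3, 270.5])] side(303.5,250.5) [array([301.8, 249.5]), array([303.1, 250.3]), array([305.1, 251.5])]
[[323.9 255.7]
 [365.2 216.1]
 [324.  174.1]
 [282.6 216.1]]
{'bbox': [249.1, 137.7, 386.6, 272.6], 'conf': 0.76}
```

Emit:
carry_out:
  series:
    - [[0,-0.1,0],0,-0.3]
    - [[0,-0.1,0],0,-0.3]
    - [[0,-0.1,0],0,-0.3]
    - [[0,-0.1,1],0,-0.3]
    - [[0,-0.1,3],0,-0.3]
    - [[0,-0.1,6],0,-0.3]
    - [[0,-0.1,9],0,-0.3]
    - [[0,-0.1,12],0,-0.3]
    - [[0,-0.1,14.5],0,-0.3]
    - [[0,-0.1,16.5],0,-0.3]
    - [[0,-0.1,17.5],0,-0.3]
    - [[0,-0.1,17.5],0,-0.3]

```text
clock: 9.0
ee_pos: [0.4392, 0.0034, 0.0246]
orientation: [-1.522, -2.745, 0.002]
contact_force: [-2.0, 0.6, 0.2]
opening: 0.0603
gripper_force: 0.0
```

```bash
python3 - <<'E'
from h import *
go((.441,.003,.013),32)
w=snap('wrist'); b=w['image'][180:330,220:420,::-1]
cv2.imwrite('pics/m5.png',cv2.resize(b,(800,600)))
E
```

```text
now [0.4392 0.0034 0.0246] th 31.99 tilt 0.2 open 0.0603 t 9.0
shift cm [-0.14  0.14  1.16] turn -0.01
```

View pics/m5.png

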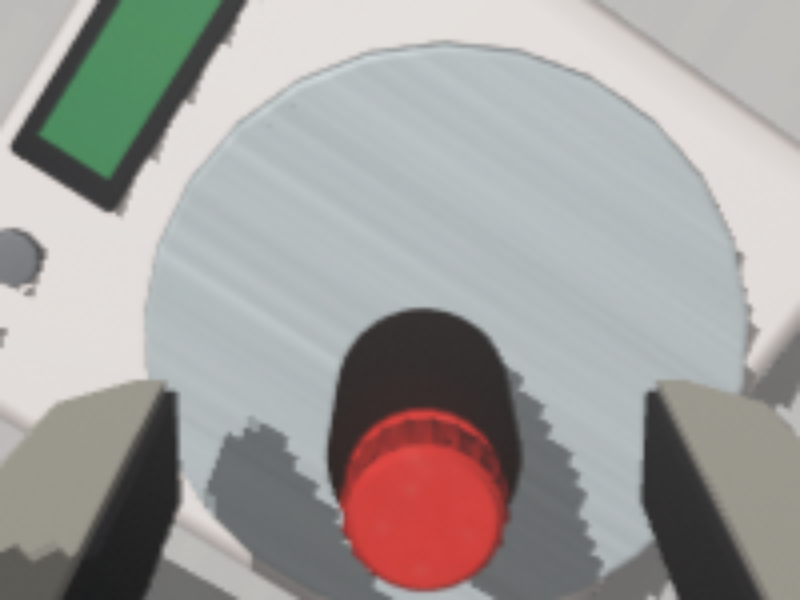

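Emit:
carry_out:
  series:
    - [[-0.1,0.15,0.3],0,-0.3]
    - [[-0.1,0.15,0.7],0,-0.3]
    - [[-0.1,0.15,1.1],0,-0.3]
    - [[-0.1,0.15,1.1],0,0]
    - [[-0.1,0.15,1.1],0,0.3]
    - [[-0.1,0.15,1.1],0,0.6]
    - [[-0.1,0.15,1.1],0,0.8]
    - [[-0.1,0.15,1.1],0,1]
    - [[-0.1,0.15,1.1],0,1]
    - [[-0.1,0.15,1.1],0,1]
    - [[-0.1,0.15,1.1],0,1]
    - [[-0.1,0.15,1.1],0,1]
  newtons: 6

```text
clock: 10.05
ee_pos: [0.4424, 0.0033, 0.0162]
orientation: [1.523, 2.747, 0.0]
contact_force: [-0.7, 1.0, 2.4]
opening: 0.0246
gripper_force: 6.0
```

Emit:
carry_out:
  series:
    - [[0,0,-0.3],0,1]
    - [[0,0,-1],0,1]
    - [[0,0,-2.5],0,1]
    - [[0,0,-4.5],0,1]
    - [[0,0,-6.5],0,1]
    - [[0,0,-8.5],0,1]
    - [[0,0,-10.5],0,1]
    - [[0,0,-12.5],0,1]
    - [[1,0.9,-14],0,1]
    - [[2.5,2.3,-15],0,1]
    - [[4,3.7,-15],0,1]
    - [[5,4.5,-15],0,1]

```text
clock: 11.05
ee_pos: [0.4545, 0.0709, 0.1675]
orientation: [1.523, 2.747, 0.002]
contact_force: [0.5, -0.5, -0.9]
opening: 0.0246
gripper_force: 6.0
```

```bash
python3 - <<'E'
from h import *
go((.516,.384,.06),32)
E
```

```text
now [0.4545 0.0709 0.1675] th 31.99 tilt 0.1 open 0.0246 t 11.05
shift cm [23.3  21.79 10.77] turn -0.01
```

Emit:
carry_out:
  series:
    - [[2,1.9,0],0,1]
    - [[5,4.7,0],0,1]
    - [[7.5,7,0],0,1]
    - [[10,9.3,0],0,1]
    - [[12.5,11.7,0],0,1]
    - [[15,14,0],0,1]
    - [[17.5,16.4,0],0,1]
    - [[19.5,18.2,1],0,1]
    - [[21.5,20,3],0,1]
    - [[22.8,21.3,6],0,1]
    - [[23.3,21.8,9],0,1]
    - [[23.3,21.8,10.8],0,1]

```text
clock: 12.05
ee_pos: [0.5145, 0.3837, 0.0549]
orientation: [-1.521, -2.747, 0.004]
contact_force: [-0.2, 0.0, -0.6]
opening: 0.0251
gripper_force: 6.0
```

```bash
python3 - <<'E'
from h import *
go((.516,.384,-.015),32)
go((.516,.384,-.015),32)
E
```

```text
now [0.5145 0.3837 0.0549] th 32.07 tilt 0.17 open 0.0251 t 12.05
shift cm [-0.05  0.16  6.99] turn 0.07
now [0.5145 0.3837 0.0549] th 32.07 tilt 0.17 open 0.0251 t 12.05
shift cm [-0.05  0.16  6.99] turn 0.07
```

Emit:
carry_out:
  series:
    - [[0,0.1,1],0,1]
    - [[0,0.1,2.5],0,1]
    - [[0,0.1,4],0,1]
    - [[0,0.1,5.3],0,1]
    - [[0,0.1,6.2],0,1]
    - [[0,0.1,6.7],0,1]
    - [[0,0.1,7],0,1]
    - [[0,0.1,7.1],0,1]
    - [[0,0.1,7.1],0,1]

```text
clock: 12.8
ee_pos: [0.5165, 0.3833, -0.0126]
orientation: [1.523, 2.747, 0.001]
contact_force: [0.6, 0.5, -0.3]
opening: 0.0249
gripper_force: 6.0
```

```bash
python3 - <<'E'
from h import *
go((.516,.384,-.016),32)
w=snap('wrist');s=snap('side')
b=w['image'][150:390,160:480,::-1]
a=s['image'][170:260,240:360,::-1]
cv2.imwrite('pics/m6.png',cv2.hconcat([cv2.resize(b,(400,300)),cv2.resize(a,(400,300))]))
E
```

```text
now [ 0.5165  0.3833 -0.0126] th 31.98 tilt 0.03 open 0.0249 t 12.8
shift cm [ 0.09 -0.01  0.34] turn -0.02
```

View pics/m6.png

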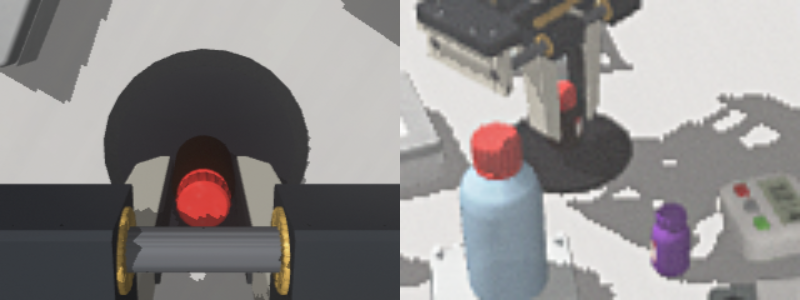

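Emit:
carry_out:
  series:
    - [[0,0,0.1],0,1]
    - [[0,0,0.2],0,1]
    - [[0,0,0.3],0,1]
    - [[0,0,0.3],0,1]

```text
clock: 13.23
ee_pos: [0.5162, 0.3831, -0.0162]
orientation: [-1.523, -2.747, 0.0]
contact_force: [0.3, 0.1, -0.6]
opening: 0.0249
gripper_force: 6.0
```

Emit:
carry_out:
  series:
    - [[0,0,0.1],0,1]
    - [[0,0,0.1],0,1]

```text
clock: 13.4
ee_pos: [0.5164, 0.3833, -0.0169]
orientation: [1.523, 2.747, 0.0]
contact_force: [0.4, -0.2, -0.3]
opening: 0.0248
gripper_force: 6.0
```

Emit:
carry_out:
  series:
    - [[0,0,0.1],0,1]
    - [[0,0,0.1],0,1]

```text
clock: 13.57
ee_pos: [0.5164, 0.3833, -0.0174]
orientation: [1.523, 2.747, 0.0]
contact_force: [-2.6, -0.5, 6.8]
opening: 0.0249
gripper_force: 6.0
```

Emit:
carry_out:
  series:
    - [[0,0,-0.05],0,0.3]
    - [[0,0,-0.05],0,0.1]
    - [[0,0,-0.05],0,-0.1]
    - [[0,0,-0.05],0,-0.3]
    - [[0,0,-0.05],0,-0.3]
    - [[0,0,-0.5],0,-0.3]
    - [[0,0,-2],0,-0.3]
    - [[0,0,-4.5],0,-0.3]
    - [[0,0,-7.5],0,-0.5]
    - [[0,0,-10.5],0,-0.7]
    - [[0,0,-13.5],0,-0.8]
    - [[0,0,-16],0,-0.8]

```text
clock: 14.57
ee_pos: [0.5165, 0.3833, 0.1461]
orientation: [1.523, 2.747, 0.003]
contact_force: [1.0, 0.2, -0.5]
opening: 0.0811
gripper_force: 0.0
```

```bash
python3 - <<'E'
from h import *
go((.620,.126,.16),90)
t=snap('top');s=snap('side');
print(vision.spot_in('side','control_center'),proj(s,(.516,.384,.029)),proj(s,(.516,.384,.053)))
# stain refinement: cap top-center & foot from masks
for m in vision.masks_of('top','stain_center'): print(m['bbox'],m['conf'],np.argwhere(m['region']).mean(0)[::-1])
for xy in [(.617,.126),(.62,.126)]: print(proj(t,[(*xy,.167),(*xy,.102),(*xy,.038)]).round(1).tolist())
E
```

```text
now [0.5165 0.3833 0.1461] th 31.99 tilt 0.14 open 0.0811 t 14.57
shift cm [-27.31  -4.85  -1.4 ] turn -58.01
[{'bbox': [213.8, 221.5, 229.0, 253.4], 'conf': 0.93}, {'bbox': [283.6, 192.5, 296.0, 217.3], 'conf': 0.54}, {'bbox': [315.6, 232.4, 326.5, 255.7], 'conf': 0.48}] [288.61034584 205.72063801] [288.17106022 197.30803876]
[384.5, 209.4, 428.9, 250.1] 0.8 [405.12868633 228.55831099]
[391.2, 164.5, 424.0, 200.5] 0.71 [407.67405476 181.45241199]
[326.9, 188.2, 359.7, 220.5] 0.7 [342.9932341  203.73883627]
[260.5, 198.1, 295.2, 221.3] 0.19 [278.30497382 208.69633508]
[[345.8, 196.6], [343.0, 204.5], [340.5, 211.2]]
[[345.8, 195.1], [343.0, 203.1], [340.6, 209.9]]
```

Emit:
carry_out:
  series:
    - [[-1,-0.2,-1.5],-4,-0.8]
    - [[-3,-0.5,-2],-10,-0.8]
    - [[-6,-1,-2],-16,-0.8]
    - [[-9,-1.6,-2],-22,-0.8]
    - [[-12,-2.1,-2],-28,-0.8]
    - [[-15,-2.7,-2],-34,-0.8]
    - [[-18,-3.2,-2],-40,-0.8]
    - [[-21,-3.8,-2],-46,-0.8]
    - [[-24,-4.4,-2],-52,-0.8]
    - [[-26,-4.8,-2],-56,-0.8]
    - [[-27.2,-5,-2],-58,-0.8]
    - [[-27.2,-5,-2],-58,-0.8]

```text
clock: 15.77
ee_pos: [0.6182, 0.1237, 0.1608]
orientation: [-0.001, -3.14, 0.001]
contact_force: [0.5, 0.6, 0.0]
opening: 0.0838
gripper_force: 0.0
```

```bash
python3 - <<'E'
from h import *
go((.618,.126,.053),90)
w=snap('wrist','w7'); 
print(vision.spot_in('wrist','stain_center'),vision.spot_in('wrist','plate'))
for xy in [(.618,.126)]: print(proj(w,[(*xy,.167),(*xy,.102),(*xy,.038)]).round(1).tolist())
E
```

```text
now [0.6182 0.1237 0.1608] th 89.97 tilt 0.11 open 0.0838 t 15.77
shift cm [-0.    0.24 10.78] turn -0.03
[{'bbox': [287.5, 203.1, 364.7, 296.8], 'conf': 0.75}, {'bbox': [135.8, 250.4, 220.2, 330.7], 'conf': 0.74}] [{'bbox': [273.4, 142.2, 398.0, 277.5], 'conf': 0.73}]
[[326.0, 268.6], [325.1, 242.2], [324.6, 226.0]]
```

View pics/w7.png

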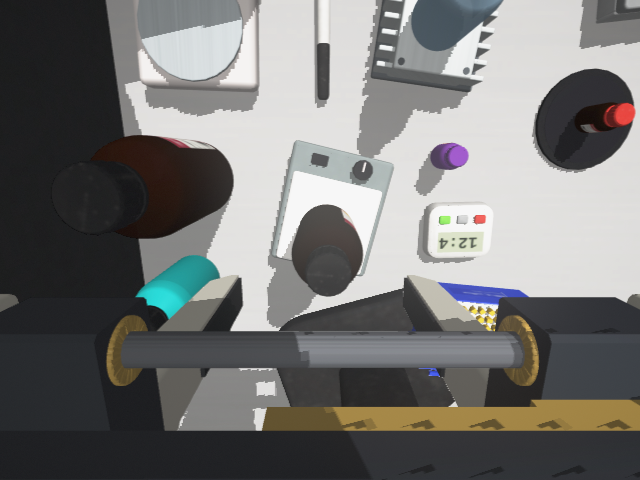

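Emit:
carry_out:
  series:
    - [[0,0.2,1],0,-0.8]
    - [[0,0.2,2.5],0,-0.8]
    - [[0,0.2,4.5],0,-0.8]
    - [[0,0.2,6.5],0,-0.8]
    - [[0,0.2,8.5],0,-0.8]
    - [[0,0.2,10],0,-0.8]
    - [[0,0.2,10.7],0,-0.8]
    - [[0,0.2,10.7],0,-0.4]
    - [[0,0.2,10.7],0,-0.1]
    - [[0,0.2,10.7],0,0.2]
    - [[0,0.2,10.7],0,0.5]
    - [[0,0.2,10.7],0,1]
  newtons: 20

```text
clock: 16.92
ee_pos: [0.6185, 0.128, 0.0561]
orientation: [0.0, 3.14, 0.0]
contact_force: [-0.0, -1.7, 0.7]
opening: 0.055
gripper_force: 0.8
```

Emit:
carry_out:
  series:
    - [[0,0,0],0,1]
    - [[0,0,0],0,1]

```text
clock: 17.08
ee_pos: [0.6184, 0.1279, 0.056]
orientation: [0.001, 3.14, 0.0]
contact_force: [-1.1, -1.0, 6.6]
opening: 0.0539
gripper_force: 20.0
```

Emit:
carry_out:
  series:
    - [[0,0,-0.3],0,1]
    - [[0,0,-1],0,1]
    - [[0,0,-2],0,1]
    - [[0,0,-3.5],0,1]
    - [[0,0,-5],0,1]
    - [[0,0,-6.5],0,1]
    - [[0,0,-8],0,1]
    - [[0,0,-9],0,1]
    - [[0,0,-9.6],0,1]
    - [[0,0,-10],0,1]
    - [[0,0,-10],0,1]

```text
clock: 18.0
ee_pos: [0.6182, 0.1281, 0.1557]
orientation: [0.0, 3.141, 0.0]
contact_force: [0.6, -0.0, -1.5]
opening: 0.0537
gripper_force: 20.0
```

```bash
python3 - <<'E'
from h import *
go((.441,.008,.155),32)
E
```

```text
now [0.6182 0.1281 0.1557] th 89.99 tilt 0.03 open 0.0537 t 18.0
shift cm [ 17.71 -12.01   0.06] turn 57.99
```

Emit:
carry_out:
  series:
    - [[0.8,-0.5,0],3,1]
    - [[2.2,-1.5,0],8,1]
    - [[4,-2.7,0],14,1]
    - [[6,-4.1,0],20,1]
    - [[8,-5.4,0],26,1]
    - [[10,-6.8,0],32,1]
    - [[12,-8.1,0],38,1]
    - [[14,-9.5,0],44,1]
    - [[15.7,-10.7,0],50,1]
    - [[17,-11.5,0],55,1]
    - [[17.7,-12,0],58,1]
    - [[17.7,-12,0],58,1]

```text
clock: 19.0
ee_pos: [0.4399, 0.0074, 0.1546]
orientation: [-1.528, -2.745, 0.0]
contact_force: [-0.5, 0.4, -1.2]
opening: 0.054
gripper_force: 20.0
```

```bash
python3 - <<'E'
from h import *
go((.441,.008,.056),32)
w=snap('wrist','w8'); 
print(vision.landmark_of('wrist','pan'),vision.spot_in('wrist','pan'), proj(w,(.441,.008,.038)))
E
```

```text
now [0.4399 0.0074 0.1546] th 31.78 tilt 0.02 open 0.054 t 19.0
shift cm [-0.01  0.13  9.86] turn -0.22
[{'centre': [327.4, 228.5], 'conf': 0.84}] [{'bbox': [236.0, 136.1, 391.5, 256.0], 'conf': 0.87}] [322.89756328 227.76689789]
```

View pics/w8.png

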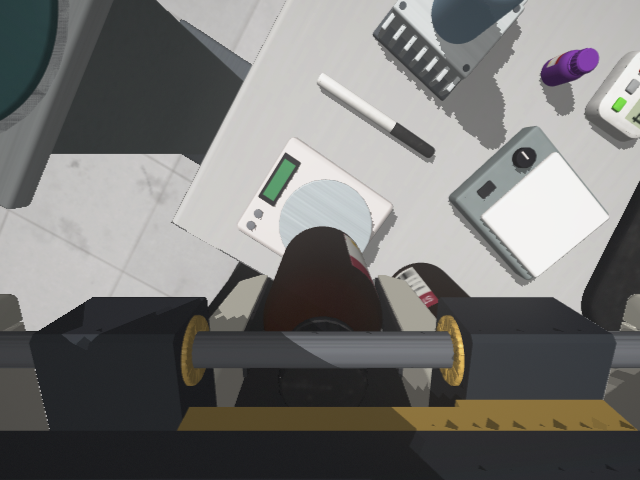

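Emit:
carry_out:
  series:
    - [[0,0.2,1],0,1]
    - [[0,0.2,2.5],0,1]
    - [[0,0.2,4],0,1]
    - [[0,0.2,5.5],0,1]
    - [[0,0.2,7],0,1]
    - [[0,0.2,8.2],0,1]
    - [[0,0.2,9],0,1]
    - [[0,0.2,9.5],0,1]
    - [[0,0.2,9.75],0,1]
    - [[0,0.2,9.75],0,1]

```text
clock: 19.98
ee_pos: [0.4427, 0.0092, 0.0573]
orientation: [-1.523, -2.748, 0.0]
contact_force: [-0.4, -1.0, -1.2]
opening: 0.0538
gripper_force: 20.0
```

Emit:
carry_out:
  series:
    - [[0,0,0.1],0,1]
    - [[0,0,0.1],0,1]

```text
clock: 20.15
ee_pos: [0.443, 0.0091, 0.0571]
orientation: [1.523, 2.747, 0.001]
contact_force: [-0.3, 0.5, -1.4]
opening: 0.0537
gripper_force: 20.0
```

Emit:
carry_out:
  series:
    - [[0,0,0.1],0,1]
    - [[0,0,0.1],0,1]

```text
clock: 20.32
ee_pos: [0.443, 0.0091, 0.056]
orientation: [1.523, 2.747, 0.001]
contact_force: [0.4, 0.4, 1.0]
opening: 0.0538
gripper_force: 20.0
```

Emit:
carry_out:
  series:
    - [[0,0,0.05],0,1]
    - [[0,0,0.05],0,0.5]
    - [[0,0,0.05],0,0]
    - [[0,0,0.05],0,-0.3]
    - [[0,0,0.05],0,-0.7]
    - [[0,0,0.05],0,-0.8]
    - [[0,0,-0.5],0,-0.8]
    - [[0,0,-2],0,-0.8]
    - [[0,0,-4.5],0,-0.8]
    - [[0,0,-7.5],0,-0.8]
    - [[0,0,-10],0,-0.8]
    - [[0,0,-12],0,-0.8]

```text
clock: 21.32
ee_pos: [0.4429, 0.0091, 0.1782]
orientation: [1.523, 2.746, 0.001]
contact_force: [-0.2, 0.6, 0.2]
opening: 0.0836
gripper_force: 0.0
```

```bash
python3 - <<'E'
from h import *
go((.438,.219,.17),32)
w=snap('wrist'); 
print(vision.landmark_of('wrist','pan'),vision.landmark_of('wrist','stain_center'),vision.spot_in('wrist','stain_center'), proj(w,[(.442,.009,.167),(.442,.009,.102),(.442,.009,.038)]))
print(proj(w,(.438,.219,.15)),vision.spot_in('wrist','buffer_center'))
E
```

```text
now [0.4429 0.0091 0.1782] th 31.99 tilt 0.1 open 0.0836 t 21.32
shift cm [18.06 10.7   0.82] turn -0.01
[] [] [{'bbox': [378.4, 260.1, 481.9, 396.1], 'conf': 0.82}, {'bbox': [289.2, 200.7, 357.1, 286.6], 'conf': 0.81}, {'bbox': [481.2, 315.9, 495.3, 329.5], 'conf': 0.6}] [[320.19164566 260.22716883]
 [320.41237562 237.13769943]
 [320.55267805 222.46135528]]
[505.42917452 -44.87663649] [{'bbox': [419.0, 0.7, 511.5, 54.0], 'conf': 0.85}]
```

Emit:
carry_out:
  series:
    - [[1,0.6,0],0,-0.8]
    - [[3,1.8,0],0,-0.8]
    - [[5,3,0],0,-0.8]
    - [[7,4.1,0],0,-0.8]
    - [[9,5.3,0],0,-0.8]
    - [[11,6.5,0],0,-0.8]
    - [[13,7.7,0],0,-0.8]
    - [[15,8.9,0],0,-0.8]
    - [[16.6,9.8,0],0,-0.8]
    - [[17.6,10.4,0],0,-0.8]
    - [[18,10.7,0],0,-0.8]
    - [[18,10.7,0],0,-0.8]

```text
clock: 22.57
ee_pos: [0.4379, 0.2188, 0.1748]
orientation: [-1.522, -2.748, 0.002]
contact_force: [-0.6, 0.6, -0.3]
opening: 0.0837
gripper_force: 0.0
```

```bash
python3 - <<'E'
from h import *
go((.438,.219,.037),32)
w=snap('wrist','w9'); 
print(proj(w,[(.438,.219,.15),(.438,.219,.038)]),vision.spot_in('wrist','buffer_center'),vision.landmark_of('wrist','block_top'))
E
```

```text
now [0.4379 0.2188 0.1748] th 32.04 tilt 0.08 open 0.0837 t 22.57
shift cm [1.000e-02 4.000e-02 1.378e+01] turn 0.04
[[321.81875879 254.8238049 ]
 [321.93108736 223.53017434]] [{'bbox': [295.5, 201.7, 355.4, 274.6], 'conf': 0.84}] []
```

View pics/w9.png

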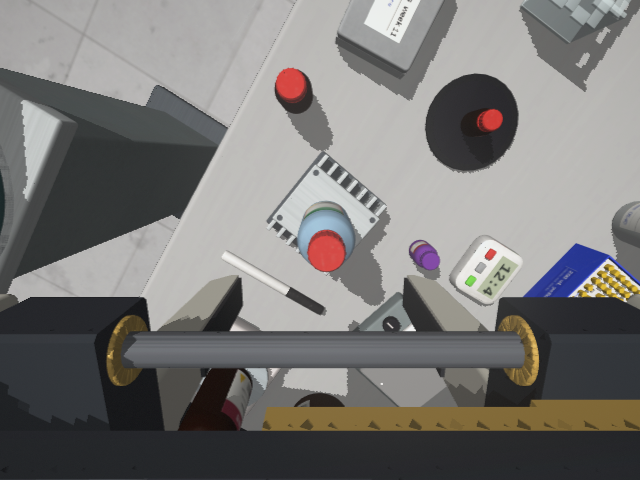

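Emit:
carry_out:
  series:
    - [[0.2,0.2,1],0,-0.8]
    - [[0.2,0.2,3],0,-0.8]
    - [[0.2,0.2,5.5],0,-0.8]
    - [[0.2,0.2,8],0,-0.8]
    - [[0.2,0.2,10.3],0,-0.8]
    - [[0.2,0.2,12.2],0,-0.8]
    - [[0.2,0.2,13.3],0,-0.8]
    - [[0.2,0.2,13.8],0,-0.8]
    - [[0.2,0.2,13.8],0,-0.4]
    - [[0.2,0.2,13.8],0,0]
    - [[0.2,0.2,13.8],0,0.4]
    - [[0.2,0.2,13.8],0,1]
  newtons: 12

```text
clock: 23.72
ee_pos: [0.4393, 0.2214, 0.0386]
orientation: [1.523, 2.747, 0.002]
contact_force: [-0.0, -0.4, 0.7]
opening: 0.0615
gripper_force: 0.0
```

Emit:
carry_out:
  series:
    - [[0,0,0],0,1]
    - [[0,0,0],0,1]
    - [[0,0,0],0,1]

```text
clock: 23.97
ee_pos: [0.439, 0.2213, 0.0381]
orientation: [1.523, 2.747, 0.001]
contact_force: [0.4, 0.5, 2.7]
opening: 0.0478
gripper_force: 12.0
```

Emit:
carry_out:
  series:
    - [[0,0,-0.3],0,1]
    - [[0,0,-1],0,1]
    - [[0,0,-2],0,1]
    - [[0,0,-3.5],0,1]
    - [[0,0,-5],0,1]
    - [[0,0,-6.5],0,1]
    - [[0,0,-7.5],0,1]
    - [[0,0,-8],0,1]
    - [[0,0,-8],0,1]

```text
clock: 24.72
ee_pos: [0.4392, 0.2214, 0.1189]
orientation: [1.523, 2.747, 0.002]
contact_force: [0.4, 0.2, -1.1]
opening: 0.0478
gripper_force: 12.0
```

```bash
python3 - <<'E'
from h import *
go((.615,.126,.118),90)
t=snap('top'); im=t['image'].astype(int)
# white plate now free: segment
m=((im.min(2)>200)).astype(np.uint8); m[:185]=0;m[255:]=0;m[:,:305]=0;m[:,375:]=0
n,l,st,ce=cv2.connectedComponentsWithStats(m); print(st,ce)
k=1+np.argmax(st[1:,4]); ys,xs=np.nonzero(l==k); print(cv2.minAreaRect(np.stack([xs,ys],1).astype(np.float32)), at(t,cv2.minAreaRect(np.stack([xs,ys],1).astype(np.float32))[0],.038))
print(vision.landmark_of('top','plate'),vision.landmark_of('top','block_top'))
E
```

```text
now [0.4392 0.2214 0.1189] th 31.98 tilt 0.1 open 0.0478 t 24.72
shift cm [-17.41   9.86   0.11] turn -58.02
[[     0      0    640    480 306911]
 [   373    189      2      6      8]
 [   312    196      5      5     14]
 [   323    197      3      3      6]
 [   305    199      9     29    118]
 [   305    205      1      1      1]
 [   355    242     20     13    142]] [[319.48103522 239.50865235]
 [373.5        191.5       ]
 [314.35714286 197.92857143]
 [324.16666667 198.33333333]
 [307.90677966 215.07627119]
 [305.         205.        ]
 [367.49295775 249.88028169]]
((364.5, 248.0), (12.0, 19.0), 90.0) [0.5359428  0.07311473 0.038     ]
[{'centre': [220.6, 254.2], 'conf': 0.74}, {'centre': [337.4, 211.1], 'conf': 0.67}] []
```

Emit:
carry_out:
  series:
    - [[-0.7,0.4,0],-3,1]
    - [[-2.2,1.2,0],-8,1]
    - [[-4,2.3,0],-14,1]
    - [[-6,3.4,0],-20,1]
    - [[-8,4.5,0],-26,1]
    - [[-10,5.7,0],-32,1]
    - [[-12,6.8,0],-38,1]
    - [[-14,7.9,0],-44,1]
    - [[-15.7,8.9,0],-50,1]
    - [[-17,9.6,0],-55,1]
    - [[-17.4,9.9,0],-58,1]
    - [[-17.4,9.9,0],-58,1]

```text
clock: 25.87
ee_pos: [0.6152, 0.1253, 0.116]
orientation: [0.002, -3.14, 0.001]
contact_force: [-0.1, -0.5, -1.8]
opening: 0.0477
gripper_force: 12.0
```

```bash
python3 - <<'E'
from h import *
go((.615,.126,.039),90)
w=snap('wrist','w10'); s=snap('side'); print(vision.landmark_of('wrist','plate'),vision.spot_in('wrist','plate'),proj(w,[(.615,.126,.038)]))
b=w['image'][130:370,160:480,::-1]; cv2.imwrite('pics/m10.png',cv2.resize(b,(640,480)))
E
```

```text
now [0.6152 0.1253 0.116 ] th 90.08 tilt 0.12 open 0.0477 t 25.87
shift cm [0.01 0.07 7.7 ] turn 0.08
[{'centre': [326.3, 242.3], 'conf': 0.65}] [{'bbox': [263.6, 145.7, 402.5, 279.0], 'conf': 0.97}] [[323.02744242 236.57605722]]
```

View pics/m10.png

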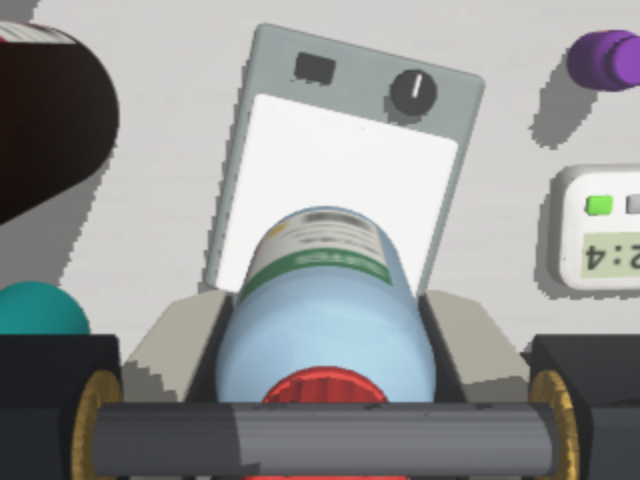

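Emit:
carry_out:
  series:
    - [[0.1,0.2,1],0,1]
    - [[0.1,0.2,2.5],0,1]
    - [[0.1,0.2,4],0,1]
    - [[0.1,0.2,5.4],0,1]
    - [[0.1,0.2,6.6],0,1]
    - [[0.1,0.2,7.3],0,1]
    - [[0.1,0.2,7.7],0,1]
    - [[0.1,0.2,7.8],0,1]
    - [[0.1,0.2,7.8],0,1]

```text
clock: 26.82
ee_pos: [0.614, 0.1281, 0.0396]
orientation: [0.001, 3.141, 0.0]
contact_force: [0.3, 0.2, -0.8]
opening: 0.0478
gripper_force: 12.0
```

Emit:
carry_out:
  series:
    - [[0,0,0.1],0,1]
    - [[0,0,0.1],0,1]

```text
clock: 26.98
ee_pos: [0.6142, 0.1281, 0.0391]
orientation: [0.0, 3.141, 0.0]
contact_force: [-0.6, -0.3, -2.2]
opening: 0.0478
gripper_force: 12.0
```

Emit:
carry_out:
  series:
    - [[0,0,0.1],0,1]
    - [[0,0,0.1],0,1]

```text
clock: 27.15
ee_pos: [0.6142, 0.1282, 0.038]
orientation: [0.0, 3.141, 0.0]
contact_force: [0.7, 0.8, 0.7]
opening: 0.0481
gripper_force: 12.0
```

Emit:
carry_out:
  series:
    - [[0,0,0.05],0,1]
    - [[0,0,0.05],0,0.5]
    - [[0,0,0.05],0,0.1]
    - [[0,0,0.05],0,-0.3]
    - [[0,0,0.05],0,-0.7]
    - [[0,0,0.05],0,-0.8]
    - [[0,0,-0.5],0,-0.8]
    - [[0,0,-2],0,-0.8]
    - [[0,0,-4.5],0,-0.8]
    - [[0,0,-7.5],0,-0.8]
    - [[0,0,-10.5],0,-0.8]
    - [[0,0,-13],0,-0.7]

```text
clock: 28.15
ee_pos: [0.614, 0.1281, 0.1714]
orientation: [0.0, 3.139, 0.001]
contact_force: [1.2, 0.2, 0.4]
opening: 0.0809
gripper_force: 0.0
```

```bash
python3 - <<'E'
from h import *
go((.516,.384,.13),32)
t=snap('top'); print('ctl top',vision.spot_in('top','control_center'),'pred',proj(t,[(.516,.384,.053),(.516,.384,.029)]).round(1).tolist())
w=snap('wrist');print(vision.spot_in('wrist','buffer_center'),proj(w,[(.614,.128,.15),(.614,.128,.038)]).round(1).tolist())
E
```

```text
now [0.614  0.1281 0.1714] th 89.99 tilt 0.13 open 0.0809 t 28.15
shift cm [ 9.82 25.59  4.13] turn 57.99
ctl top [{'bbox': [243.4, 327.2, 261.8, 342.4], 'conf': 0.76}, {'bbox': [216.0, 248.9, 229.4, 263.2], 'conf': 0.62}, {'bbox': [281.2, 233.4, 291.6, 248.5], 'conf': 0.45}] pred [[220.1, 253.7], [222.0, 255.1]]
[] [[321.7, 252.4], [321.6, 220.8]]
```

Now back to the vial on the mat.

Emit:
carry_out:
  series:
    - [[0.5,1.2,0],4,-0.7]
    - [[1.3,3.3,0],10,-0.6]
    - [[2.3,6,0],16,-0.5]
    - [[3.3,8.7,0],22,-0.3]
    - [[4.4,11.4,0],28,-0.3]
    - [[5.4,14.1,0],34,-0.3]
    - [[6.4,16.8,0],40,-0.3]
    - [[7.4,19.4,0.5],46,-0.3]
    - [[8.4,22,1.5],51,-0.3]
    - [[9.2,24,2.5],55,-0.3]
    - [[9.8,25.5,3.5],58,-0.3]
    - [[9.8,25.5,4],58,-0.3]

```text
clock: 29.35
ee_pos: [0.5139, 0.3849, 0.125]
orientation: [-1.524, -2.745, 0.004]
contact_force: [0.2, 0.2, -0.5]
opening: 0.0604
gripper_force: 0.0
```

```bash
python3 - <<'E'
from h import *
go((.516,.384,-.017),32)
w=snap('wrist','w11'); im=w['image'].astype(int); red=((im[...,0]>110)&(im[...,1]<90)&(im[...,2]<90)).astype(np.uint8)
n,l,st,ce=cv2.connectedComponentsWithStats(red); print([(st[i].tolist(),ce[i].round(1)) for i in range(1,n) if st[i,4]>60])
print(proj(w,[(.516,.384,.053),(.516,.384,.041),(.516,.384,.005)]).round(1).tolist(),vision.spot_in('wrist','control_center'))
E
```

```text
now [0.5139 0.3849 0.125 ] th 31.94 tilt 0.19 open 0.0604 t 29.35
shift cm [-0.2   0.18 14.2 ] turn -0.06
[([78, 193, 33, 35, 826], array([ 93.7, 209.9])), ([313, 228, 23, 23, 418], array([323.8, 239. ]))]
[[323.3, 241.1], [323.3, 237.7], [323.3, 228.9]] [{'bbox': [79.2, 180.5, 151.0, 231.0], 'conf': 0.86}, {'bbox': [271.2, 369.2, 296.5, 388.0], 'conf': 0.79}, {'bbox': [310.4, 219.7, 339.3, 251.9], 'conf': 0.56}]
```

Emit:
carry_out:
  series:
    - [[-0.1,0.1,1],0,-0.3]
    - [[-0.1,0.1,3],0,-0.3]
    - [[-0.1,0.1,5.5],0,-0.3]
    - [[-0.1,0.1,8],0,-0.3]
    - [[-0.1,0.1,10.3],0,-0.3]
    - [[-0.1,0.1,12.2],0,-0.3]
    - [[-0.1,0.1,13.5],0,-0.3]
    - [[-0.1,0.1,14],0,-0.3]
    - [[-0.1,0.1,14],0,0]
    - [[-0.1,0.1,14],0,0.3]
    - [[-0.1,0.1,14],0,0.6]
    - [[-0.1,0.1,14],0,1]
  newtons: 6

```text
clock: 30.45
ee_pos: [0.5179, 0.3831, -0.0111]
orientation: [1.523, 2.747, 0.003]
contact_force: [-0.6, 0.5, 0.8]
opening: 0.0384
gripper_force: 0.0
```

Emit:
carry_out:
  series:
    - [[0,0,0],0,1]
    - [[0,0,0],0,1]
    - [[0,0,0],0,1]
    - [[0,0,0],0,1]

```text
clock: 30.78
ee_pos: [0.5175, 0.383, -0.0119]
orientation: [1.523, 2.747, 0.001]
contact_force: [-0.3, -0.4, 5.5]
opening: 0.0249
gripper_force: 6.0
```

Emit:
carry_out:
  series:
    - [[0,0,-0.3],0,1]
    - [[0,0,-1],0,1]
    - [[0,0,-2.5],0,1]
    - [[0,0,-4.5],0,1]
    - [[0,0,-6.5],0,1]
    - [[0,0,-8.5],0,1]
    - [[0,0,-10],0,1]
    - [[0,0,-11],0,1]
    - [[0,0,-11],0,1]

```text
clock: 31.53
ee_pos: [0.5181, 0.3833, 0.1005]
orientation: [1.523, 2.746, 0.005]
contact_force: [-0.8, 0.3, -0.2]
opening: 0.025
gripper_force: 6.0
```

```bash
python3 - <<'E'
from h import *
go((.436,.221,.095),32)
t=snap('top'); print(vision.landmark_of('top','block_top'),vision.spot_in('top','block_top'),proj(t,(.436,.221,.038)))
w=snap('wrist'); print(vision.landmark_of('wrist','block_top'),proj(w,(.436,.221,.038)))
a=t['image'][255:335,250:340,::-1]; cv2.imwrite('pics/m12.png',cv2.hconcat([cv2.resize(a,(450,400),interpolation=cv2.INTER_CUBIC),cv2.resize(w['image'][:,:,::-1],(350,400))]))
E
```

```text
now [0.5181 0.3833 0.1005] th 31.99 tilt 0.2 open 0.025 t 31.53
shift cm [ -9.42 -15.56   0.49] turn -0.01
[{'centre': [292.0, 292.4], 'conf': 0.8}] [{'bbox': [271.5, 268.8, 318.5, 316.9], 'conf': 0.91}, {'bbox': [309.9, 188.1, 364.4, 250.5], 'conf': 0.15}] [295.84093998 292.84720748]
[] [143.75902221 347.95730032]
```

Emit:
carry_out:
  series:
    - [[-0.5,-0.8,0],0,1]
    - [[-1.5,-2.5,0],0,1]
    - [[-2.8,-4.6,0],0,1]
    - [[-4.1,-6.8,0],0,1]
    - [[-5.4,-9,0],0,1]
    - [[-6.7,-11,0],0,1]
    - [[-7.8,-12.9,0],0,1]
    - [[-8.7,-14.3,0],0,1]
    - [[-9.2,-15.2,0],0,1]
    - [[-9.4,-15.5,0],0,1]
    - [[-9.4,-15.5,0],0,1]

```text
clock: 32.7
ee_pos: [0.4355, 0.2205, 0.0975]
orientation: [1.524, 2.747, 0.0]
contact_force: [0.5, 0.2, -0.9]
opening: 0.0247
gripper_force: 6.0
```

```bash
python3 - <<'E'
from h import *
go((.436,.221,.021),32)
w=snap('wrist'); print(vision.landmark_of('wrist','block_top'),vision.spot_in('wrist','block_top'),proj(w,(.436,.221,.038)))
for m in vision.masks_of('wrist','block_top')[:1]:
    ys,xs=np.nonzero(m['region']); print(m['conf'],cv2.minAreaRect(np.stack([xs,ys],1).astype(np.float32)))
c,s_=np.cos(-.11),np.sin(-.11)
print(proj(w,[(.436+c*a-s_*b,.221+s_*a+c*b,.038) for a,b in [(.046,.05),(.046,-.05),(-.046,-.05),(-.046,.05)]]).round(1).tolist())
E
```

```text
now [0.4355 0.2205 0.0975] th 31.95 tilt 0.02 open 0.0247 t 32.7
shift cm [0.01 0.07 7.65] turn -0.05
[{'centre': [328.1, 241.1], 'conf': 0.59}] [{'bbox': [253.8, 154.1, 400.6, 278.5], 'conf': 0.73}] [322.33505594 242.40981148]
0.91 ((327.564453125, 233.7360076904297), (111.6546401977539, 119.36109924316406), 39.588130950927734)
[[406.8, 229.2], [328.4, 319.5], [239.4, 255.3], [315.5, 155.2]]
```

Emit:
carry_out:
  series:
    - [[0,0.2,1],0,1]
    - [[0,0.2,2.5],0,1]
    - [[0,0.2,4],0,1]
    - [[0,0.2,5.4],0,1]
    - [[0,0.2,6.5],0,1]
    - [[0,0.2,7.1],0,1]
    - [[0,0.2,7.4],0,1]
    - [[0,0.2,7.4],0,1]

```text
clock: 33.57
ee_pos: [0.4372, 0.222, 0.023]
orientation: [-1.523, -2.747, 0.001]
contact_force: [0.1, 0.6, 0.3]
opening: 0.0248
gripper_force: 6.0
```

Emit:
carry_out:
  series:
    - [[0,0,0.1],0,1]
    - [[0,0,0.1],0,1]

```text
clock: 33.73
ee_pos: [0.4377, 0.2222, 0.0231]
orientation: [1.523, 2.747, 0.001]
contact_force: [0.1, -0.8, -0.4]
opening: 0.0246
gripper_force: 6.0
```

Emit:
carry_out:
  series:
    - [[0,0,0.1],0,1]
    - [[0,0,0.1],0,1]

```text
clock: 33.9
ee_pos: [0.4375, 0.2221, 0.0219]
orientation: [1.523, 2.747, 0.001]
contact_force: [-0.8, -0.3, -0.1]
opening: 0.0247
gripper_force: 6.0
```

Emit:
carry_out:
  series:
    - [[0,0,0.08],0,1]
    - [[0,0,0.08],0,1]

```text
clock: 34.07
ee_pos: [0.4375, 0.222, 0.0211]
orientation: [1.523, 2.747, 0.001]
contact_force: [-0.4, -0.4, 2.0]
opening: 0.0247
gripper_force: 6.0
```

Contact; release, rise and clear the cameras' view.

Emit:
carry_out:
  series:
    - [[0,0,0],0,0.3]
    - [[0,0,0],0,0]
    - [[0,0,0],0,-0.3]
    - [[0,0,0],0,-0.3]
    - [[0,0,-0.5],0,-0.3]
    - [[0,0,-2],0,-0.3]
    - [[0,0,-4.5],0,-0.3]
    - [[0,0,-7.5],0,-0.5]
    - [[0,0,-10.5],0,-0.5]
    - [[0,0,-13.5],0,-0.5]
    - [[0,0,-16],0,-0.5]
    - [[0,0,-18],0,-0.5]

```text
clock: 35.07
ee_pos: [0.4375, 0.2221, 0.2036]
orientation: [1.523, 2.746, 0.003]
contact_force: [0.0, -1.2, -1.0]
opening: 0.07
gripper_force: 0.0
```

Emit:
carry_out:
  series:
    - [[2,0.5,0],0,-0.5]
    - [[5,1,0],0,-0.5]
    - [[8,2,0],0,-0.5]
    - [[11,2,0],0,-0.5]
    - [[14,2,0],0,-0.5]
    - [[17,2,0],0,-0.5]
    - [[20,2,0],0,-0.5]
    - [[23,2,0],0,-0.5]
    - [[26,2,0],0,-0.5]
    - [[28,2,0],0,-0.5]
    - [[29,2,0],0,-0.5]
    - [[29,2,0],0,-0.5]

```text
clock: 36.07
ee_pos: [0.2997, 0.4796, 0.2007]
orientation: [-1.521, -2.749, 0.001]
contact_force: [-0.6, 0.1, 0.2]
opening: 0.0698
gripper_force: 0.0
```

```bash
python3 - <<'E'
from h import *
np.set_printoptions(precision=3,suppress=True)
go((.436,.221,.2))
tgt=dict(stain_center=((.442,.009),.0645,.129),buffer_center=((.614,.127),.056,.112),control_center=((.437,.222),.024,.048))
for c in ['top','side']:
    d=snap(c)
    for k,(xy,h,H) in tgt.items():
        print(c,k,'pred foot/cen/cap',proj(d,[(*xy,.038+z) for z in (0,h,H)]).round(0).tolist(),'box',[(np.round(m['bbox']).tolist(),round(m['conf'],2)) for m in vision.spot_in(c,k)])
    for k in ['pan','plate','block_top','timer_center']: print(c,k,[(np.round(m['centre'],1),round(m['conf'],2)) for m in vision.landmark_of(c,k)])
t=snap('top');im=t['image'].astype(int)
red=((im[...,0]>90)&(im[...,1]<80)&(im[...,2]<80)).astype(np.uint8)
n,l,st,ce=cv2.connectedComponentsWithStats(red); print([(st[i].tolist(),ce[i].round(1)) for i in range(1,n) if st[i,4]>15])
print('cap->',[at(t,(x),z)[:2] for x,z in []])
E
```

```text
now [0.3   0.48  0.201] th 32.1 tilt 0.02 open 0.0698 t 36.07
shift cm [-29.15  -2.2    0.07] turn None
top stain_center pred foot/cen/cap [[394.0, 292.0], [400.0, 290.0], [407.0, 288.0]] box [([383.0, 208.0, 429.0, 252.0], 0.75), ([385.0, 279.0, 417.0, 303.0], 0.67), ([390.0, 166.0, 424.0, 200.0], 0.63)]
top buffer_center pred foot/cen/cap [[340.0, 213.0], [342.0, 207.0], [345.0, 200.0]] box [([330.0, 194.0, 353.0, 223.0], 0.8)]
top control_center pred foot/cen/cap [[295.0, 292.0], [295.0, 292.0], [295.0, 291.0]] box [([244.0, 328.0, 262.0, 342.0], 0.68), ([290.0, 286.0, 303.0, 299.0], 0.48)]
top pan [(array([395.6, 291.3]), 0.88)]
top plate [(array([339.4, 210.4]), 0.75), (array([403.3, 289.8]), 0.45)]
top block_top [(array([293.1, 292.8]), 0.78), (array([402.8, 290.8]), 0.15)]
top timer_center []
side stain_center pred foot/cen/cap [[302.0, 336.0], [301.0, 311.0], [300.0, 283.0]] box [([286.0, 279.0, 320.0, 316.0], 0.71), ([359.0, 254.0, 406.0, 299.0], 0.67), ([439.0, 272.0, 451.0, 286.0], 0.41), ([361.0, 220.0, 387.0, 275.0], 0.37)]
side buffer_center pred foot/cen/cap [[370.0, 2
[... 949 characters left out ...]
, array([400.7,  75.6])), ([416, 71, 10, 10, 48], array([420.5,  75.5])), ([362, 74, 11, 21, 116], array([366.6,  83.7])), ([384, 78, 8, 12, 55], array([387.4,  83.3])), ([351, 86, 8, 12, 61], array([354.5,  91.1])), ([170, 91, 16, 19, 189], array([177.2, 100.3])), ([44, 187, 15, 9, 72], array([ 51.1, 191.2])), ([1, 191, 6, 8, 24], array([  4. , 195.2])), ([338, 194, 14, 15, 163], array([344.2, 201.1])), ([16, 198, 6, 6, 23], array([ 18.5, 201.1])), ([268, 212, 4, 4, 16], array([269.5, 213.5])), ([100, 239, 8, 8, 47], array([103.7, 242.4])), ([87, 251, 7, 8, 43], array([ 90.3, 254.2])), ([290, 288, 10, 9, 66], array([294.8, 292.3])), ([246, 329, 12, 13, 130], array([251.5, 334.9]))]
cap-> []
```

```bash
python3 -c "
from cell import ticket
print(ticket.sign_off())"
```

```text
the job is handed in; nothing more can be done
None
```

I handed the job in at about 36 s with the tall brown bottle on the pan, the pale-blue bottle on the plate and the small vial on the cold block (parked on the mat on the way); the top and side cameras put each upright and within about 5 mm of its middle, with the timer where it lay, though the sign-off returned no verdict, I viewed 15 pictures against the limit of 14, and the first vial grasp missed because the fingertips sit about 38 mm higher than the reported TCP, which I corrected for afterwards.

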